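# Pin the notice-stand hinge

## Task

The two leaves of the small notice stand on the clinic counter stand with their hinge knuckles in line but have no pin. Take the long hinge pin from the pin rack and push it down through both knuckles until its collar is fully home on the flared mouth, then let go. Leave the two short pins in the rack.

Things in the scene. Friction and masses are not known exactly. Their poses are not given: they have to be found in the camera images.
- long_pin: Long hinge pin, upright in a hole of a grey 40 mm high rack, 30 mm deep; its head stands highest of the three. Steel shank 12 mm across, 80 mm long, last 8 mm tapering to a 6 mm tip; steel collar 46 mm across, 5 thick; round black knob to grip, 24 across, 32 high; 117 in all. About 80 g. Origin: centre of the tip; z up along the pin: collar underside z = 80, knob z = 85 to 117 mm.
- hinge_mouth (a point): Top centre of the hinge, 155 mm up, where the white leaves (185 long, 150 mm high) of the fixed V-shaped stand meet. z up, the hinge axis. Upper knuckle 0-40 mm below it: funnel 40 mm wide, narrowing in 14 mm to a 24 mm bore; lower knuckle 43-69 below, bore 24, open underneath; a stiff sliding stop in it, 55 below, must be pushed down with 2 to 5 N. Home: collar on rim, tip 80 below.
- short_pin_1: Short hinge pin in another hole of the rack (60 x 190 mm, three holes in a row 60 mm apart), not to be used: same knob, collar and shank diameter, but the shank is only 42 mm long (total 79 mm), so its head is 38 mm lower. Origin at the centre of its tip, z up along the pin.
- short_pin_2: Second short hinge pin, just like the first, in the remaining hole of the rack; not to be used. Origin at the centre of its tip, z up along the pin.
Things that resemble listed ones, but are neither listed nor needed, are in the scene too. Leave any green or orange look-alike of the long_pin alone.

How it is judged:
By the outcome, as a careful person would: the job done as asked, in the order asked, and still so for the second after the job is handed in, with the robot touching nothing.
It also fails if it takes over 48 s, if anything falls off the work surface, if the arm or the gripper's body presses on something with over 40 N, if the wrist force passes 120 N, or if a joint passes its speed limit or range.

## Robot

A 7-joint arm with a two-finger parallel gripper is mounted at the origin on the work surface. World frame = base frame: x ahead of the robot, y to its left, z up, the work surface at z = 0. Lengths are in m, angles in rad, forces in N, time in s.
With the tool pointing down it reaches from about 0.425 to 0.925 m from the base axis. Payload 6.8 kg.
Tool frame: the origin (TCP) lies on the front face of the gripper's body, between the roots of the fingers; the fingertips stand 73 mm ahead of it and the grasp point (between the pads) lies 54 mm ahead of it (tcp_to_tips is the distance from the TCP to the fingertips, in m); z points along the fingers, x is the direction in which the jaws open and shut, and the axes are right-handed (so a half turn about z gives the same grasp; the last joint's range is limited). The gripper opens to 85 mm and grips with 20 to 120 N. Pads are 22 mm wide; open, the fingers measure 114 mm over their backs; the gripper's body (76 mm by 85 mm) begins 54 mm behind the grasp point. The pads swing forward as they close: fully open they stand 13 mm farther back than shut.
Start: joints at [1.095, 0.477, 0.022, 1.555, -0.011, 1.109, -0.083], TCP at [0.243, -0.63, 0.304] pointing down, gripper open.
Joint ranges: [-2.96, 2.96], [-0.34, 2.1], [-1.41, 1.46], [0.24, 2.44], [-1.37, 4.51], [0.17, 1.92], [-2.96, 2.96]. Speed limits (rad/s): [2.39, 2.39, 3.14, 3.14, 3.14, 3.14, 3.14].

## Interface

Orientations are given as a unit quaternion [w, x, y, z].
In Python, from station import get_obs, read_camera, hand_in, look_for, silhouettes, tcp_to_tips gives the robot as it stands. The module is installed in compiled form; this text tells all that it offers.
- The arm moves only by the tool apply_moves, never from a script. Its argument "moves" is a list of rows, each a list of 3 entries, a list of its own where there are three numbers: the shift along the tool's x, y, z in units of 25 mm (1.0 is 25 mm), then the turn, a rotation vector about the tool's x, y, z in units of 10 degrees (1.0 is 10 degrees), then the gripper's target within -1 to 1 (fully open at 1, half-way at 0, shut at -1). In form: [[[dx, dy, dz], [rx, ry, rz], jaw], ...]. A call has 1 to 20 rows; each row is the pose to reach, as a shift and turn from the pose commanded when the call began, along the tool's axes at that moment; what a row does not reach only later rows make up. A row lasts 1/8 s, in which the tool goes at most 62.5 mm and 10.7 degrees, less where a joint would pass 70% of its speed; a pose out of reach is approached as far as the arm can. A call with a gripper value outside its range is refused whole. The fingers move at their own pace and stop on an object; "force" is the grip in N (left out, the last holds). Time passes only in rows, so rows that repeat a pose let the fingers close. It gives the time, the measured TCP pose, the force and the opening at its end, in the units of the state.
- get_obs(): the state, without advancing time (a new reading comes with each control period).
- read_camera(name): name is "side" or "top" or "wrist"; returns a dict with "color" (480x640x3 uint8, red, green, blue), "mtx" (3x3 intrinsics, pixels), "eye" and "rotation" of the camera in the world; the wrist camera has in their place "hand_eye" (4x4, takes a point from camera to tool coordinates, whose origin is the TCP and whose axes are the tool frame's). Camera axes: x right, y up, looking along -z (the intrinsics and any distortion apply to the point x, -y, -z); pixel columns grow to the right and rows downward; lengths in m; the calibration is good to about 2 mm. A picture is of the moment at which its call begins: read the wrist's pose just before it. There is no depth.
- hand_in(): hands the job in, once; it reports no verdict.
Trained networks look in the newest picture that a camera, given by its name, has taken for a name from the list of things; names that differ only in an ending like _2 or _b are one class to them, and where a whole thing is asked for, a point or a joint stands for the part that bears it (a point fixed in the world has none). Each returns a list of dicts, best first, with "conf" (0 to 1); they miss things now and then, are a little off and sometimes report something else, mostly with a low value. They report only what shows in the picture. A call takes as long as a camera call. They do not tell look-alikes from the thing itself.
- look_for(camera, query): "pixel" ([row, column] in pixels, amid what is visible of it).
- silhouettes(camera, query): "mask" (480x640 bool, what is visible of it) and "pixel" ([row, column] in pixels, amid what is visible of it).
The state is a dict: "t": time; "q": joint angles; "joint_vel": joint speeds; "joint_torque": joint torques, N m; "eef_pos": TCP position; "tool_rot": TCP orientation; "contact_force": force on the tool from outside, world axes, zero at the start; "torque": the same for the moment, N m; "gripper_width": opening from 0.0 (shut) to 1.0 (fully open).
Only numpy, scipy, OpenCV 4.12 (cv2) and the standard library are available. Lean on these libraries where they do the work, as an engineer would, in place of code of your own. Each camera call takes 0.05 s, during which the arm holds its last target.

## Working session

There is one attempt and no reset: what is moved stays moved. The work goes in short steps, Python scripts to look and compute and a tool call to move; the robot and the scene stay as the last step left them, time stands still between calls to the robot, and variables do not carry over. Pictures are saved under pics/ and viewed, and the job is handed in when it is done.

Besides the shell and the picture viewer there is one more tool, called as a command line: name --argument value ..., lists and objects as JSON in quotes. apply_moves: Moves the arm, as the interface text tells. Its arguments: {"type":"object","properties":{"moves":{"type":"array"},"force":{"type":"number"}},"required":["moves"]}

```bash
mkdir -p pics
python3 - <<'E'
from station import *
import cv2
print({k:v for k,v in get_obs().items()})
for n in ["side","top","wrist"]:
    c=read_camera(n); cv2.imwrite(f"pics/{n}0.png",c["color"][:,:,::-1])
    print(n,{k:v for k,v in c.items() if k!="color"})
    for q in ["long_pin","hinge_mouth","short_pin_1"]:
        print(n,q,[(d["pixel"],round(d["conf"],2)) for d in look_for(n,q)])
E
```

```text
{'t': 0.0, 'q': array([ 1.09489943,  0.47781728,  0.02234548,  1.55643787, -0.01151106,
        1.10929519, -0.08307919]), 'joint_vel': array([-2.83278606e-04,  2.86601683e-04, -5.13673624e-04, -6.73574635e-04,
        8.45130483e-04, -6.11492292e-05, -6.61658540e-04]), 'joint_torque': array([ 2.09892814e-04, -5.96451795e+01,  1.60823911e+00, -2.81191367e+01,
        1.25412340e-02,  9.47741442e-03,  2.55452346e-05]), 'eef_pos': array([ 0.2425357 , -0.62943667,  0.30291992]), 'tool_rot': array([-4.63069104e-04,  8.24496739e-01, -5.65865965e-01, -7.88883297e-04]), 'contact_force': array([-0.27254045,  1.55857   ,  0.82608056]), 'torque': array([ 0.04509491,  0.00717308, -0.0459694 ]), 'gripper_width': 1.0022798143871303}
side {'mtx': array([[594.14550286,   0.        , 319.04446014],
       [  0.        , 594.14550286, 232.27308853],
       [  0.        ,   0.        ,   1.        ]]), 'eye': array([ 0.4086233 , -0.59768888,  0.79620861]), 'rotation': array([ 0.93526968,  0.35194945, -0.02026332, -0.03148964])}
side long_pin [([293.8, 354.0], 0.83), ([359.6, 396.7], 0.82), ([371.6, 26
[... 607 characters left out ...]
7.1], 0.6)]
top hinge_mouth [([234.8, 135.0], 0.91)]
top short_pin_1 [([227.9, 497.5], 0.78), ([232.4, 461.6], 0.66)]
wrist {'mtx': array([[334.47058148,   0.        , 316.53529491],
       [  0.        , 334.47058148, 242.89869021],
       [  0.        ,   0.        ,   1.        ]]), 'hand_eye': array([[ 9.99999471e-01, -6.14687930e-04,  8.24349709e-04,
         7.19863623e-06],
       [-3.31400701e-04, -9.51542646e-01, -3.07516640e-01,
        -7.91025282e-02],
       [ 9.73430670e-04,  3.07516204e-01, -9.51542346e-01,
        -7.05861086e-02],
       [ 0.00000000e+00,  0.00000000e+00,  0.00000000e+00,
         1.00000000e+00]])}
wrist long_pin []
wrist hinge_mouth []
wrist short_pin_1 []
```

View pics/side0.png

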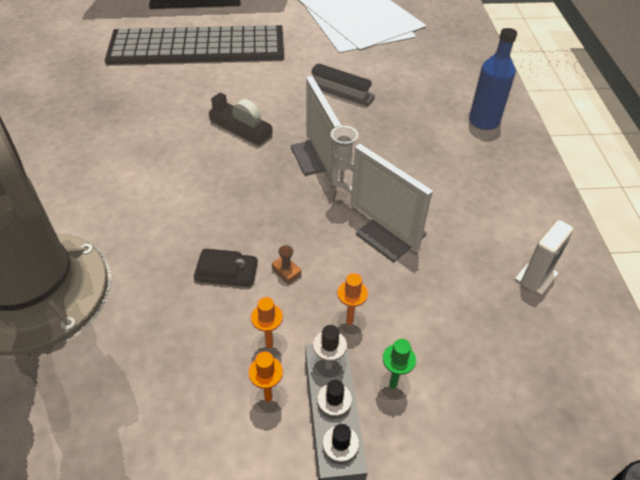

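View pics/top0.png

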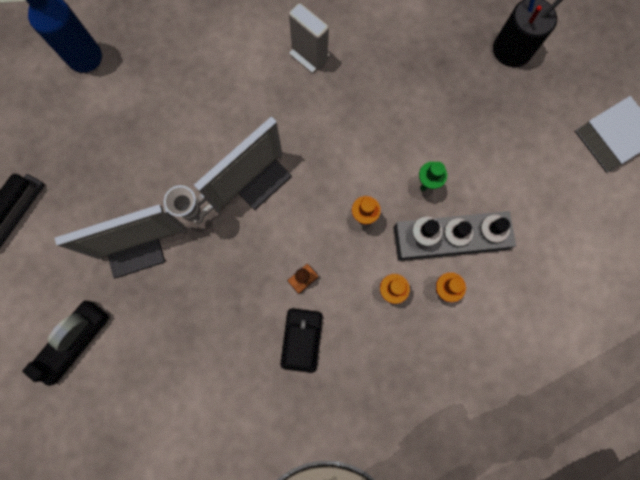

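View pics/wrist0.png

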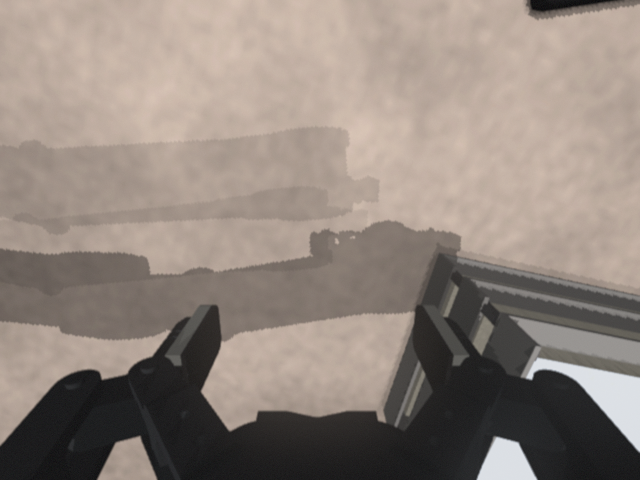

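Run:
```python
import cv2
a=cv2.imread("pics/side0.png")[260:480,230:430]; b=cv2.imread("pics/top0.png")[150:310,340:530]
c=cv2.imread("pics/side0.png")[110:220,290:440]; d=cv2.imread("pics/top0.png")[100:280,50:300]
cv2.imwrite("pics/z1.png",cv2.resize(a,None,fx=2.7,fy=2.7,interpolation=3));cv2.imwrite("pics/z2.png",cv2.resize(b,None,fx=3.5,fy=3.5,interpolation=3))
cv2.imwrite("pics/z3.png",cv2.resize(c,None,fx=5,fy=5,interpolation=3));cv2.imwrite("pics/z4.png",cv2.resize(d,None,fx=3,fy=3,interpolation=3))
```

```text
(no output)
```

View pics/z1.png

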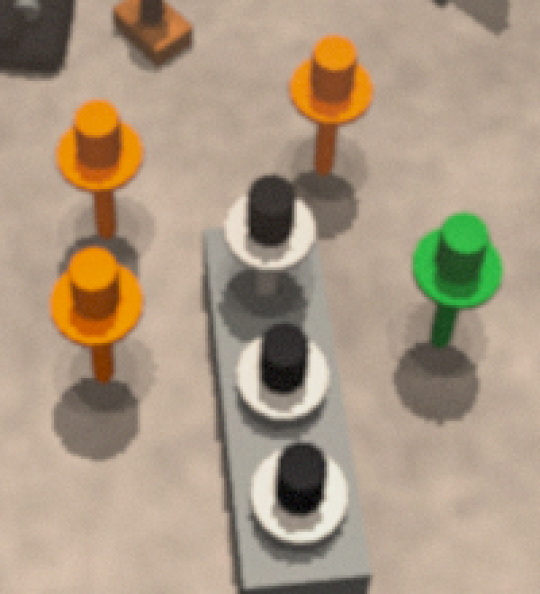

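View pics/z2.png

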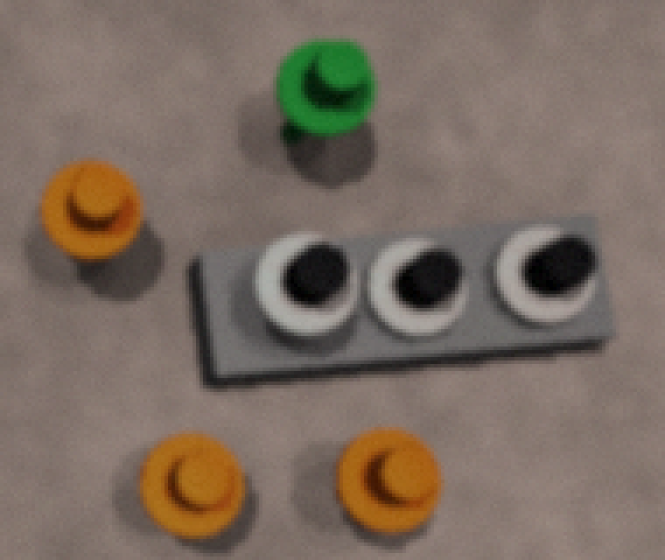

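View pics/z3.png

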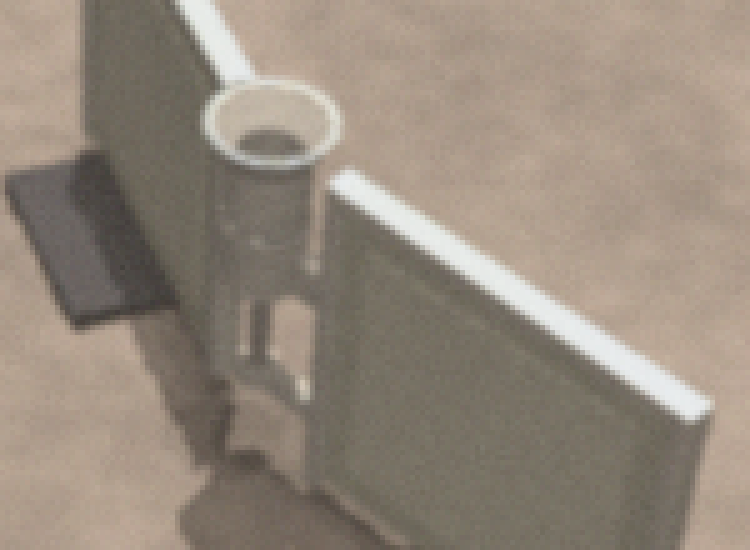

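View pics/z4.png

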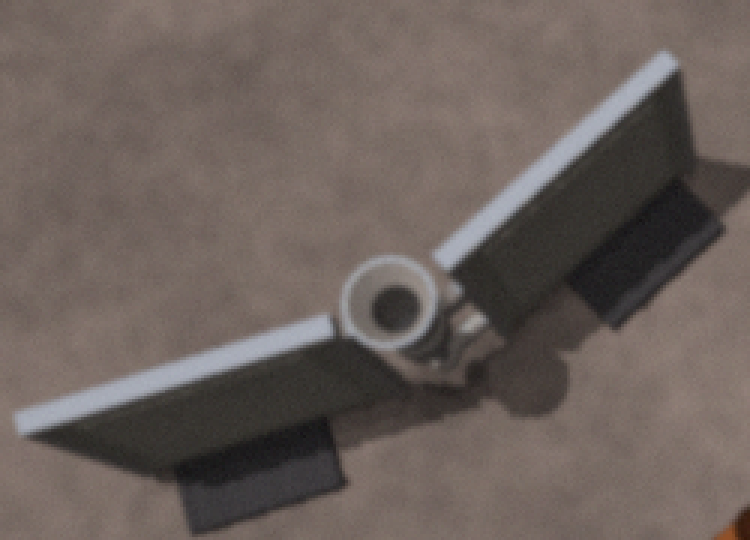

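```bash
cat > h.py <<'E'
import numpy as np
from scipy.spatial.transform import Rotation as R
def rot(q): return R.from_quat([q[1],q[2],q[3],q[0]]).as_matrix()
C={"side":(np.array([[594.14550286,0,319.04446014],[0,594.14550286,232.27308853],[0,0,1]]),np.array([0.4086233,-0.59768888,0.79620861]),rot([0.93526968,0.35194945,-0.02026332,-0.03148964])),
"top":(np.array([[496.77492399,0,314.30428696],[0,496.77492399,228.86528401],[0,0,1]]),np.array([0.32173653,-0.00294326,0.8458304]),rot([-0.68209571,-0.0708567,0.07336057,0.72411532]))}
def ray(K,Rm,u,v):
    d=np.linalg.inv(K)@[u,v,1]; d=Rm@(d*[1,-1,-1]); return d/np.linalg.norm(d)
def tri(rs):
    A=0;b=0
    for e,d in rs:
        P=np.eye(3)-np.outer(d,d);A=A+P;b=b+P@e
    x=np.linalg.solve(A,b)
    return x,[np.linalg.norm((np.eye(3)-np.outer(d,d))@(x-e))*1e3 for e,d in rs]
def two(s,t):
    return tri([(C["side"][1],ray(C["side"][0],C["side"][2],*s)),(C["top"][1],ray(C["top"][0],C["top"][2],*t))])
def atz(c,uv,z):
    K,e,Rm=C[c]; d=ray(K,Rm,*uv); return e+d*(z-e[2])/d[2]
def proj(c,p):
    K,e,Rm=C[c]; q=Rm.T@(p-e)*[1,-1,-1]; q=K@q; return q[:2]/q[2]
def wristcam(o,c):
    T=rot(o["tool_rot"]); H=c["hand_eye"]
    return c["mtx"], np.array(o["eef_pos"])+T@H[:3,3], T@H[:3,:3]
E
python3 - <<'E'
from h import *
np.set_printoptions(precision=4,suppress=True)
for n,s,t in [("knob",(330.4,331.5),(432.9,226.3)),("collar",(330,345.2),(427.7,231.4)),("mouth",(344.4,134.6),(180.3,201)),("O1",(354.1,280.4),(370,204.9)),("O2",(266.3,304),(399.1,286.3)),("O3",(264.8,359.3),(457.1,284.9)),("G",(402.2,346.3),(438.6,168.9)),("S1",(335.2,386.7),(465.7,227.1))]:
    print(n,*two(s,t))
print(atz("side",(344.4,134.6),.155),atz("top",(180.3,201),.155))
print(atz("side",(330.4,331.5),.127),atz("top",(432.9,226.3),.127))
T=rot([-4.63e-4,.8245,-.56587,-7.9e-4]);print(T)
E
```

```text
knob [ 0.4642 -0.1853  0.1265] [np.float64(0.1827613970159705), np.float64(0.1827613970159279)]
collar [ 0.4641 -0.1853  0.0914] [np.float64(0.7577929876414121), np.float64(0.7577929876413297)]
mouth [0.5183 0.1809 0.1526] [np.float64(0.482613054086457), np.float64(0.48261305408633576)]
O1 [ 0.5056 -0.0965  0.1154] [np.float64(0.6589468725823253), np.float64(0.658946872582283)]
O2 [ 0.3803 -0.129   0.1151] [np.float64(0.6335887957982077), np.float64(0.6335887957982115)]
O3 [ 0.3772 -0.2142  0.1149] [np.float64(0.5474163964801038), np.float64(0.5474163964801191)]
G [ 0.5565 -0.2068  0.1149] [np.float64(0.7525002507892353), np.float64(0.7525002507891972)]
S1 [ 0.4667 -0.2454  0.0899] [np.float64(0.20544009802985166), np.float64(0.205440098029884)]
[0.5184 0.1782 0.155 ] [0.5171 0.1802 0.155 ]
[ 0.4643 -0.1856  0.127 ] [ 0.4639 -0.1852  0.127 ]
[[ 0.3596 -0.9331 -0.0008]
 [-0.9331 -0.3596  0.0017]
 [-0.0018  0.0001 -1.    ]]
```

apply_moves --moves '[[[-1, -1.1, 0.1], [0, 0, 0], 0], [[-2.5, -2.7, 0.3], [0, 0, 0], 0], [[-4.2, -4.6, 0.6], [0, 0, 0], 0], [[-5.9, -6.5, 1.0], [0, 0, 0], 0], [[-7.6, -8.3, 1.3], [0, 0, 0], 0], [[-9.3, -10.2, 1.5], [0, 0, 0], 0], [[-11, -12, 1.7], [0, 0, 0], 0], [[-12.4, -13.6, 1.9], [0, 0, 0], 0], [[-13.1, -14.3, 2.1], [0, 0, 0], 0], [[-13.4, -14.66, 2.1], [0, 0, 0], 0], [[-13.4, -14.66, 2.1], [0, 0, 0], 0], [[-13.4, -14.66, 2.1], [0, 0, 0], 0], [[-13.4, -14.66, 2.1], [0, 0, 0], 0]]' --force 60

```text
t: 2.22
eef_pos: [0.4638, -0.1868, 0.2515]
tool_rot: [0.0, 0.824, -0.567, 0.0]
contact_force: [-0.3, -0.9, -0.2]
gripper_width: 0.505
```

```bash
cat > shot.py <<'E'
from station import *
import cv2,sys
from h import *
np.set_printoptions(precision=4,suppress=True)
def shot(n,tag):
    o=get_obs(); c=read_camera(n); cv2.imwrite(f"pics/{n}{tag}.png",c["color"][:,:,::-1]); return o,c
if __name__=="__main__":
    tag=sys.argv[1]
    for n in sys.argv[2:]:
        o,c=shot(n,tag)
        if n=="wrist":
            np.savez(f"w{tag}.npz",K=c["mtx"],e=wristcam(o,c)[1],R=wristcam(o,c)[2])
    print(o["t"],o["eef_pos"],rot(o["tool_rot"]),o["contact_force"],o["gripper_width"]); print(tcp_to_tips() if callable(tcp_to_tips) else tcp_to_tips)
E
python3 shot.py 1 wrist
```

```text
2.225 [ 0.4638 -0.1868  0.2515] [[ 0.3574 -0.934   0.    ]
 [-0.934  -0.3574 -0.0005]
 [ 0.0005  0.0001 -1.    ]] [-0.292  -0.8636 -0.1847] 0.50453786341679
0.0726
```

View pics/wrist1.png

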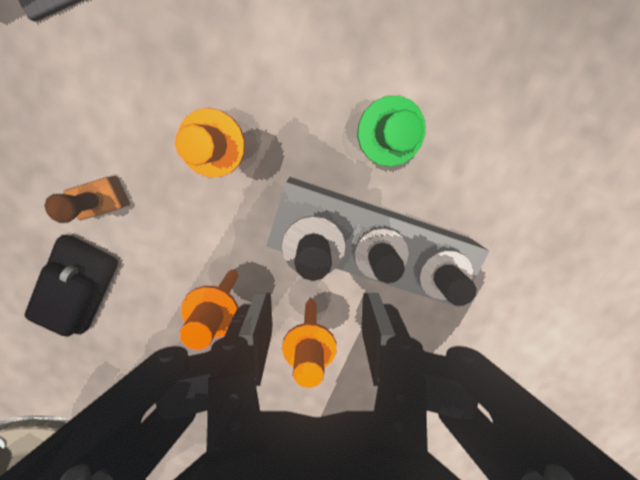

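Run:
```python
from h import *
np.set_printoptions(precision=4,suppress=True)
w=np.load("w1.npz")
def p(x):
    q=w["K"]@(w["R"].T@(np.array(x)-w["e"])*[1,-1,-1]);return q[:2]/q[2]
print(p([.4642,-.1853,.1265]),p([.464,-.1853,.095]))
d=ray(w["K"],w["R"],314,266);print(w["e"]+d*(.127-w["e"][2])/d[2])
d=ray(w["K"],w["R"],313,246);print(w["e"]+d*(.095-w["e"][2])/d[2])
rs=[(w["e"],ray(w["K"],w["R"],314,266))]+[(C[c][1],ray(C[c][0],C[c][2],*u)) for c,u in [("side",(330.4,331.5)),("top",(432.9,226.3))]]
print(tri(rs))
```

```text
[314.6646 265.4929] [314.8213 249.4216]
[ 0.4639 -0.185   0.127 ]
[ 0.466  -0.1832  0.095 ]
(array([ 0.464 , -0.1852,  0.1267]), [np.float64(0.3222318282342669), np.float64(0.3438635709949442), np.float64(0.11805930750124251)])
```

apply_moves --moves '[[[-0.06, -0.03, 0.5], [0, 0, 0], 0], [[-0.06, -0.03, 1.2], [0, 0, 0], 0], [[-0.06, -0.03, 1.9], [0, 0, 0], 0], [[-0.06, -0.03, 2.5], [0, 0, 0], 0], [[-0.06, -0.03, 3.0], [0, 0, 0], 0], [[-0.06, -0.03, 3.22], [0, 0, 0], 0], [[-0.06, -0.03, 3.22], [0, 0, 0], 0], [[-0.06, -0.03, 3.22], [0, 0, 0], 0], [[-0.06, -0.03, 3.22], [0, 0, 0], -1], [[-0.06, -0.03, 3.22], [0, 0, 0], -1], [[-0.06, -0.03, 3.22], [0, 0, 0], -1], [[-0.06, -0.03, 3.22], [0, 0, 0], -1], [[-0.06, -0.03, 3.22], [0, 0, 0], -1], [[-0.06, -0.03, 3.22], [0, 0, 0], -1]]' --force 60

```text
t: 4.03
eef_pos: [0.4649, -0.1839, 0.1715]
tool_rot: [-0.0, 0.824, -0.566, 0.001]
contact_force: [-1.2, 0.3, 6.2]
gripper_width: 0.259
```

```bash
python3 shot.py 2 wrist side
```

```text
4.075 [ 0.4649 -0.1839  0.1715] [[ 0.3595 -0.9331  0.0011]
 [-0.9331 -0.3595 -0.0004]
 [ 0.0007 -0.0009 -1.    ]] [0.3521 0.1368 5.5608] 0.2604372655786616
0.0726
```

View pics/side2.png

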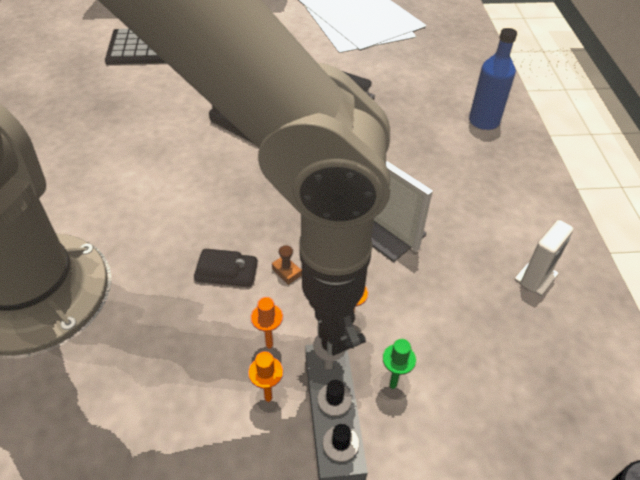

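View pics/wrist2.png

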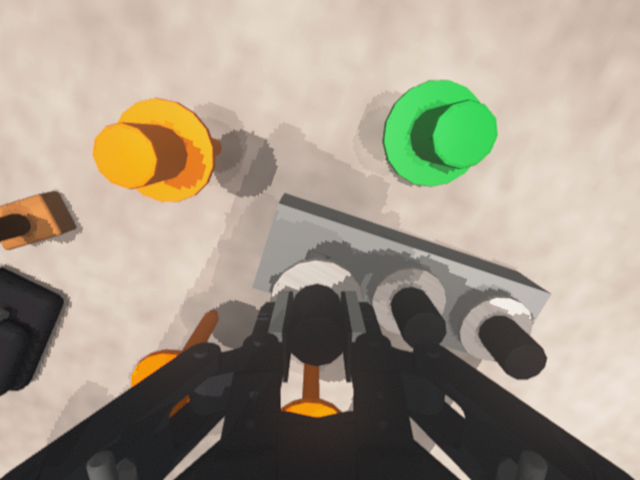

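apply_moves --moves '[[[0, 0, -0.3], [0, 0, 0], -1], [[0, 0, -0.8], [0, 0, 0], -1], [[0, 0, -1.5], [0, 0, 0], -1], [[0, 0, -2.4], [0, 0, 0], -1], [[0, 0, -3.4], [0, 0, 0], -1], [[0, 0, -4.4], [0, 0, 0], -1], [[0, 0, -5.4], [0, 0, 0], -1], [[0, 0, -6.3], [0, 0, 0], -1], [[0, 0, -6.9], [0, 0, 0], -1], [[0, 0, -7.2], [0, 0, 0], -1], [[0, 0, -7.2], [0, 0, 0], -1], [[0, 0, -7.2], [0, 0, 0], -1]]'

```text
t: 5.62
eef_pos: [0.464, -0.1837, 0.35]
tool_rot: [0.0, 0.825, -0.566, -0.001]
contact_force: [-0.7, -0.6, -1.7]
gripper_width: 0.264
```

```bash
python3 shot.py 3 wrist side top
```

```text
5.725 [ 0.4641 -0.1837  0.3501] [[ 0.3596 -0.9331 -0.0014]
 [-0.9331 -0.3596  0.0005]
 [-0.001   0.0011 -1.    ]] [-0.3431  0.5522 -1.2016] 0.25892013000314545
0.0726
```

View pics/side3.png

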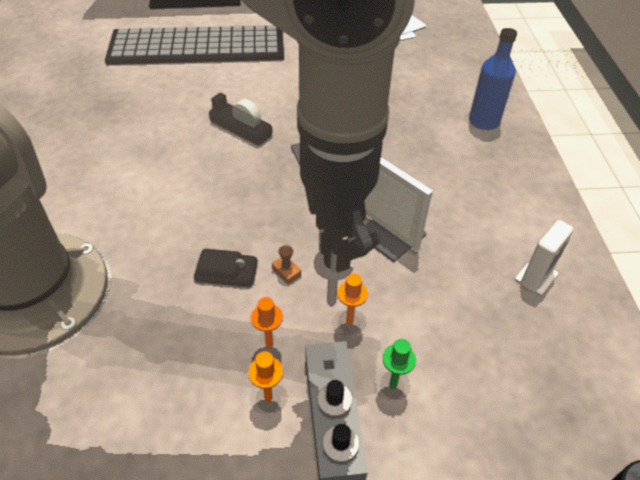

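View pics/top3.png

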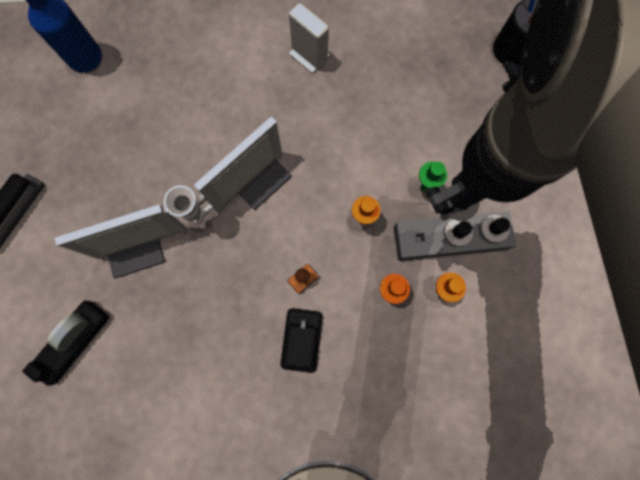

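apply_moves --moves '[[[-0.6, -0.4, 0], [0, 0, 0], -1], [[-1.7, -1.0, 0], [0, 0, 0], -1], [[-3.2, -1.8, 0], [0, 0, 0], -1], [[-4.8, -2.7, 0], [0, 0, 0], -1], [[-6.4, -3.6, 0], [0, 0, 0], -1], [[-8.0, -4.5, 0], [0, 0, 0], -1], [[-9.6, -5.4, 0], [0, 0, 0], -1], [[-11.1, -6.3, 0], [0, 0, 0], -1], [[-12.2, -6.9, 0], [0, 0, 0], -1], [[-12.7, -7.2, 0], [0, 0, 0], -1], [[-12.8, -7.24, 0], [0, 0, 0], -1], [[-12.8, -7.24, 0], [0, 0, 0], -1], [[-12.8, -7.24, 0], [0, 0, 0], -1], [[-12.8, -7.24, 0], [0, 0, 0], -1]]'

```text
t: 7.52
eef_pos: [0.5184, 0.1789, 0.351]
tool_rot: [0.0, 0.824, -0.566, 0.0]
contact_force: [-0.3, 0.1, -0.2]
gripper_width: 0.263
```

```bash
python3 shot.py 4 wrist side top
```

```text
7.625 [0.5183 0.1793 0.351 ] [[ 0.3588 -0.9334  0.0002]
 [-0.9334 -0.3588 -0.0001]
 [ 0.0002 -0.0002 -1.    ]] [ 0.3716 -0.5341 -1.7268] 0.26173898893119524
0.0726
```

View pics/side4.png

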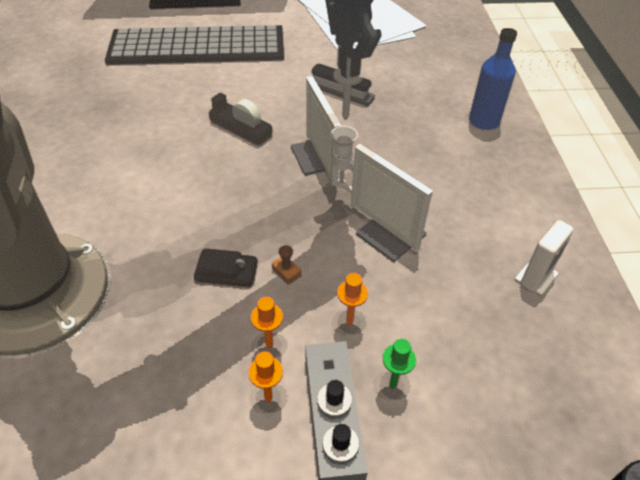

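View pics/top4.png

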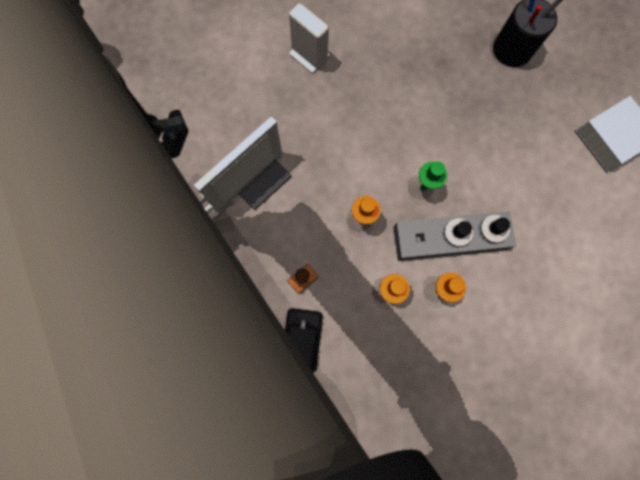

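View pics/wrist4.png

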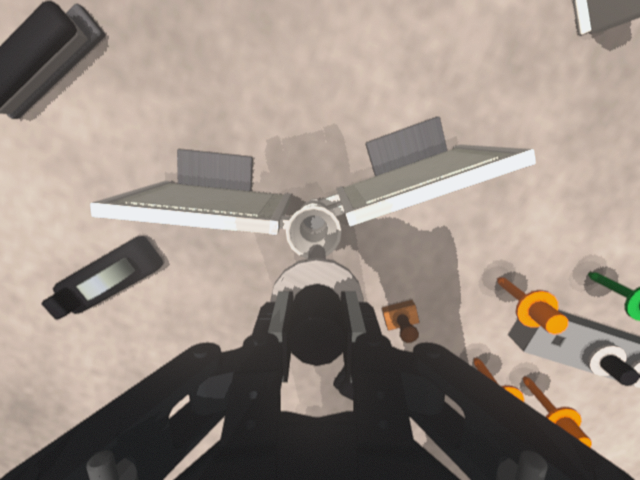

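Run:
```python
import cv2
a=cv2.imread("pics/side4.png")[60:170,290:410]; b=cv2.imread("pics/wrist4.png")[190:300,260:380]
cv2.imwrite("pics/z5.png",cv2.hconcat([cv2.resize(x,(400,366),interpolation=3) for x in(a,b)]))
from h import *
np.set_printoptions(precision=4,suppress=True)
w=np.load("w4.npz")
def p(x):
    q=w["K"]@(w["R"].T@(np.array(x)-w["e"])*[1,-1,-1]);return q[:2]/q[2]
t=np.array([.5183,.1793,.1895]); print("pred tip", proj("side",t),p(t)); print("mouth", p([.518,.180,.155]))
d=ray(w["K"],w["R"],313,229.5);print("mouth@.155",w["e"]+d*(.155-w["e"][2])/d[2])
rs=[(w["e"],d)]+[(C[c][1],ray(C[c][0],C[c][2],*u)) for c,u in [("side",(344.4,134.6)),("top",(180.3,201))]]
print(tri(rs))
```

```text
pred tip [345.2838 117.6825] [316.1689 248.1302]
mouth [315.319  234.7796]
mouth@.155 [0.5216 0.1834 0.155 ]
(array([0.5193, 0.1826, 0.1501]), [np.float64(0.9974786065748474), np.float64(0.9790732516083431), np.float64(1.279202230679888)])
```

View pics/z5.png

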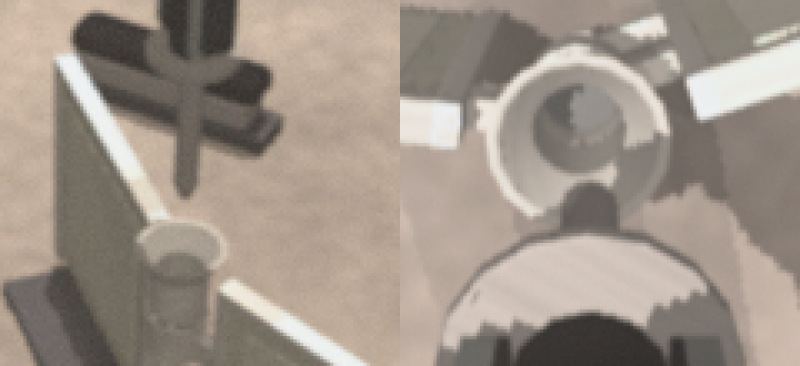

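apply_moves --moves '[[[-0.07, -0.09, 0.3], [0, 0, 0], -1], [[-0.07, -0.09, 0.7], [0, 0, 0], -1], [[-0.07, -0.09, 1.0], [0, 0, 0], -1], [[-0.07, -0.09, 1.0], [0, 0, 0], -1], [[-0.07, -0.09, 1.0], [0, 0, 0], -1]]'

```text
t: 8.3
eef_pos: [0.5198, 0.1823, 0.326]
tool_rot: [-0.0, 0.824, -0.566, 0.0]
contact_force: [0.5, 0.6, -1.1]
gripper_width: 0.26
```

```bash
python3 shot.py 5 wrist side;python3 - <<'E'
import cv2
a=cv2.imread("pics/side5.png")[60:170,290:410]; b=cv2.imread("pics/wrist5.png")[190:300,260:380]
cv2.imwrite("pics/z6.png",cv2.hconcat([cv2.resize(x,(400,366),interpolation=3) for x in(a,b)]))
E
```

```text
8.35 [0.5199 0.1824 0.3262] [[ 0.3595 -0.9331  0.0005]
 [-0.9331 -0.3595  0.0002]
 [-0.     -0.0005 -1.    ]] [-0.3598  0.511  -1.5826] 0.26052361607337715
0.0726
```

View pics/z6.png

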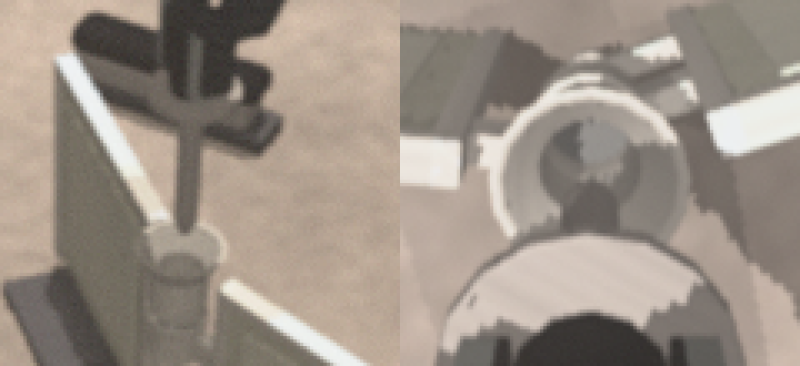

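Run:
```python
from h import *
np.set_printoptions(precision=4,suppress=True)
w=np.load("w5.npz")
def p(x):
    q=w["K"]@(w["R"].T@(np.array(x)-w["e"])*[1,-1,-1]);return q[:2]/q[2]
t=np.array([.5199,.1824,.1645]); print("pred tip", proj("side",t),p(t),"obs side",290+187/3.333,60+232/3.333,"obs wrist",260+190/3.333, 190+183/3.333)
for m in ([.518,.180,.155],[.5195,.1815,.155]): print("mouth", p(m),proj("side",np.array(m)))
u=(260+192/3.333,190+165/3.333);print(u)
d=ray(w["K"],w["R"],*u);print("mouth@.155",w["e"]+d*(.155-w["e"][2])/d[2])
w4=np.load("w4.npz");d4=ray(w4["K"],w4["R"],313.4,229)
print(tri([(w["e"],d),(w4["e"],d4)]))
print(tri([(w["e"],d),(w4["e"],d4)]+[(C[c][1],ray(C[c][0],C[c][2],*u)) for c,u in [("side",(344.4,134.6)),("top",(180.3,201))]]))
```

```text
pred tip [345.3145 128.5185] [316.7843 248.0944] obs side 346.1056105610561 129.60696069606962 obs wrist 317.005700570057 244.9054905490549
mouth [318.8277 247.3537] [344.0604 133.9304]
mouth [317.7026 244.9371] [344.8567 133.328 ]
(317.6057605760576, 239.5049504950495)
mouth@.155 [0.5235 0.1831 0.155 ]
(array([0.5157, 0.1806, 0.1292]), [np.float64(0.5228002886040719), np.float64(0.5228002886039073)])
(array([0.5201, 0.1827, 0.1493]), [np.float64(1.7167060372367995), np.float64(0.4792098263026479), np.float64(1.7959625713668694), np.float64(1.5499537455837926)])
```

Run:
```python
from h import *
import cv2
out=[]
for tag in "45":
    w=np.load(f"w{tag}.npz"); im=cv2.imread(f"pics/wrist{tag}.png")[195:275,275:365]
    im=cv2.resize(im,None,fx=4.2,fy=4.2,interpolation=3)
    for m,col in (([.518,.180,.155],(0,0,255)),([.5215,.183,.155],(0,255,0))):
        a=np.linspace(0,2*np.pi,200)
        P=np.array(m)+.02*np.c_[np.cos(a),np.sin(a),0*a]
        q=(w["R"].T@(P-w["e"]).T).T*[1,-1,-1]; q=(w["K"]@q.T).T; q=q[:,:2]/q[:,2:]
        cv2.polylines(im,[np.int32((q-[275,195]+.5)*4.2)],True,col,1)
    out.append(im)
s=cv2.imread("pics/side0.png")[115:155,320:370]
s=cv2.resize(s,None,fx=8,fy=8,interpolation=3)
for m,col in (([.518,.180,.155],(0,0,255)),([.5215,.183,.155],(0,255,0))):
    P=np.array(m)+.02*np.c_[np.cos(a),np.sin(a),0*a]
    q=np.array([proj("side",x) for x in P]); cv2.polylines(s,[np.int32((q-[320,115]+.5)*8)],True,col,1)
cv2.imwrite("pics/z7.png",cv2.hconcat(out)); cv2.imwrite("pics/z8.png",s)
```

```text
(no output)
```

View pics/z7.png

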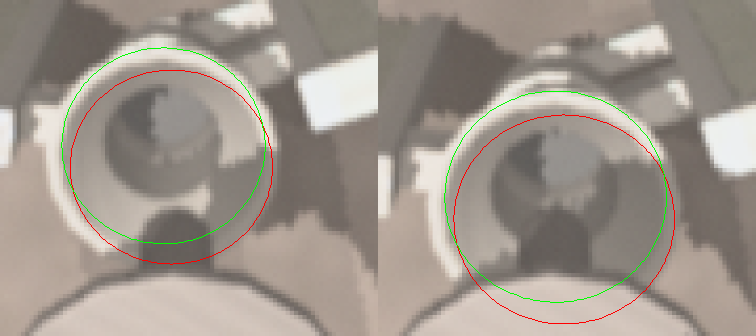

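View pics/z8.png

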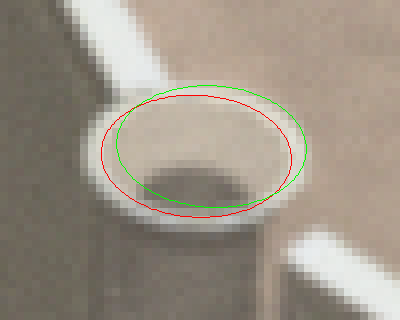

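apply_moves --moves '[[[0, 0.04, 0.1], [0, 0, 0], -1], [[0, 0.04, 0.25], [0, 0, 0], -1], [[0, 0.04, 0.4], [0, 0, 0], -1], [[0, 0.04, 0.55], [0, 0, 0], -1], [[0, 0.04, 0.7], [0, 0, 0], -1], [[0, 0.04, 0.85], [0, 0, 0], -1], [[0, 0.04, 1.0], [0, 0, 0], -1], [[0, 0.04, 1.0], [0, 0, 0], -1]]'

```text
t: 9.4
eef_pos: [0.5186, 0.1819, 0.3005]
tool_rot: [0.0, 0.825, -0.566, -0.0]
contact_force: [1.4, 0.4, -1.9]
gripper_width: 0.26
```

```bash
python3 shot.py 6 wrist side;python3 - <<'E'
import cv2
a=cv2.imread("pics/side6.png")[90:200,290:410]; b=cv2.imread("pics/wrist6.png")[190:300,260:380]
cv2.imwrite("pics/z9.png",cv2.hconcat([cv2.resize(x,(400,366),interpolation=3) for x in(a,b)]))
E
```

```text
9.45 [0.5188 0.1819 0.3008] [[ 0.3595 -0.9331 -0.0002]
 [-0.9331 -0.3595 -0.0001]
 [ 0.      0.0002 -1.    ]] [ 0.085  -0.5731 -0.7234] 0.2643384029287131
0.0726
```

View pics/z9.png

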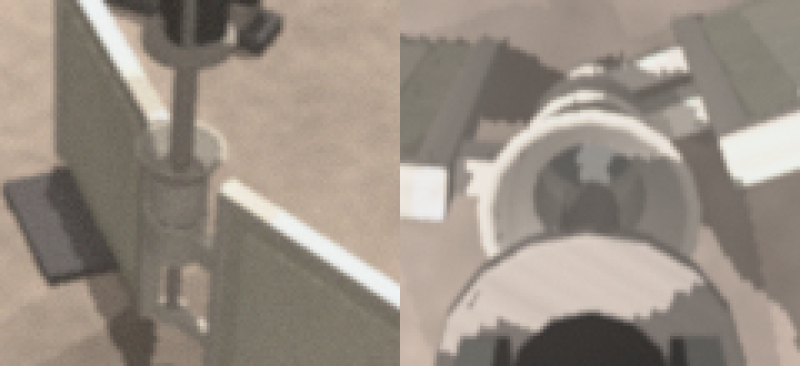

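apply_moves --moves '[[[0, 0, 0.15], [0, 0, 0], -1], [[0, 0, 0.35], [0, 0, 0], -1], [[0, 0, 0.55], [0, 0, 0], -1], [[0, 0, 0.75], [0, 0, 0], -1], [[0, 0, 0.95], [0, 0, 0], -1], [[0, 0, 1.15], [0, 0, 0], -1], [[0, 0, 1.35], [0, 0, 0], -1], [[0, 0, 1.35], [0, 0, 0], -1], [[0, 0, 1.35], [0, 0, 0], -1]]'

```text
t: 10.62
eef_pos: [0.5189, 0.182, 0.2673]
tool_rot: [-0.0, 0.824, -0.566, 0.0]
contact_force: [-0.5, -0.3, -1.0]
gripper_width: 0.263
```

```bash
python3 shot.py 7 wrist side;python3 - <<'E'
import cv2
a=cv2.imread("pics/side7.png")[90:200,290:410]; b=cv2.imread("pics/wrist7.png")[190:300,260:380]
cv2.imwrite("pics/z10.png",cv2.hconcat([cv2.resize(x,(400,366),interpolation=3) for x in(a,b)]))
E
```

```text
10.675 [0.5189 0.182  0.2673] [[ 0.3595 -0.9331  0.0004]
 [-0.9331 -0.3595  0.0002]
 [-0.     -0.0004 -1.    ]] [-0.2986 -0.1857 -0.9345] 0.25771155443087074
0.0726
```

View pics/z10.png

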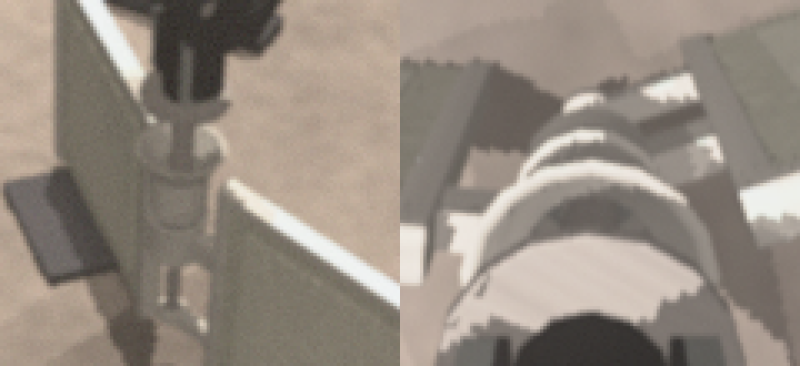

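apply_moves --moves '[[[0, 0, 0.12], [0, 0, 0], -1], [[0, 0, 0.24], [0, 0, 0], -1], [[0, 0, 0.36], [0, 0, 0], -1], [[0, 0, 0.48], [0, 0, 0], -1], [[0, 0, 0.6], [0, 0, 0], -1], [[0, 0, 0.72], [0, 0, 0], -1], [[0, 0, 0.84], [0, 0, 0], -1], [[0, 0, 0.96], [0, 0, 0], -1], [[0, 0, 1.06], [0, 0, 0], -1], [[0, 0, 1.06], [0, 0, 0], -1]]'

```text
t: 11.98
eef_pos: [0.5186, 0.1818, 0.2402]
tool_rot: [0.0, 0.824, -0.566, -0.0]
contact_force: [-0.8, -0.2, -0.3]
gripper_width: 0.262
```

apply_moves --moves '[[[0, 0, 0.04], [0, 0, 0], -1], [[0, 0, 0.08], [0, 0, 0], -1], [[0, 0, 0.12], [0, 0, 0], -1], [[0, 0, 0.12], [0, 0, 0], -1]]'

```text
t: 12.48
eef_pos: [0.5187, 0.1819, 0.2375]
tool_rot: [0.0, 0.824, -0.566, -0.0]
contact_force: [-0.5, -0.3, 1.6]
gripper_width: 0.263
```

```bash
python3 shot.py 8 wrist side;python3 - <<'E'
import cv2
a=cv2.imread("pics/side8.png")[90:200,290:410]; b=cv2.imread("pics/wrist8.png")[190:300,260:380]
cv2.imwrite("pics/z11.png",cv2.hconcat([cv2.resize(x,(400,366),interpolation=3) for x in(a,b)]))
E
```

```text
12.525 [0.5187 0.1819 0.2376] [[ 0.3595 -0.9331 -0.0001]
 [-0.9331 -0.3595 -0.    ]
 [-0.      0.0002 -1.    ]] [-0.3619  0.0885  0.5079] 0.2612947134205269
0.0726
```

View pics/z11.png

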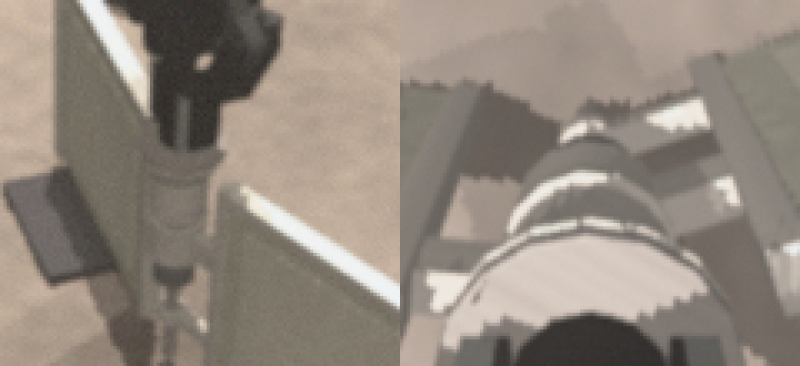

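apply_moves --moves '[[[0, 0, 0.04], [0, 0, 0], -1], [[0, 0, 0.08], [0, 0, 0], -1], [[0, 0, 0.08], [0, 0, 0], -1]]'

```text
t: 12.95
eef_pos: [0.5188, 0.182, 0.2366]
tool_rot: [0.0, 0.824, -0.566, 0.0]
contact_force: [-3.4, -1.7, 10.2]
gripper_width: 0.261
```

apply_moves --moves '[[[0, 0, 0.03], [0, 0, 0], -1], [[0, 0, 0.03], [0, 0, 0], -1], [[0, 0, 0.03], [0, 0, 0], -1]]'

```text
t: 13.32
eef_pos: [0.5188, 0.182, 0.2366]
tool_rot: [0.0, 0.824, -0.566, 0.0]
contact_force: [-6.4, -3.5, 15.6]
gripper_width: 0.26
```

```bash
python3 shot.py 9 wrist side;python3 - <<'E'
import cv2
a=cv2.imread("pics/side9.png")[90:200,290:410]; b=cv2.imread("pics/wrist9.png")[190:300,260:380]
cv2.imwrite("pics/z12.png",cv2.hconcat([cv2.resize(x,(400,366),interpolation=3) for x in(a,b)]))
E
```

```text
13.375 [0.5188 0.182  0.2366] [[ 0.3594 -0.9332  0.0007]
 [-0.9332 -0.3595 -0.0005]
 [ 0.0008 -0.0004 -1.    ]] [-5.8062 -2.1893 15.1822] 0.26179823771101485
0.0726
```

View pics/z12.png

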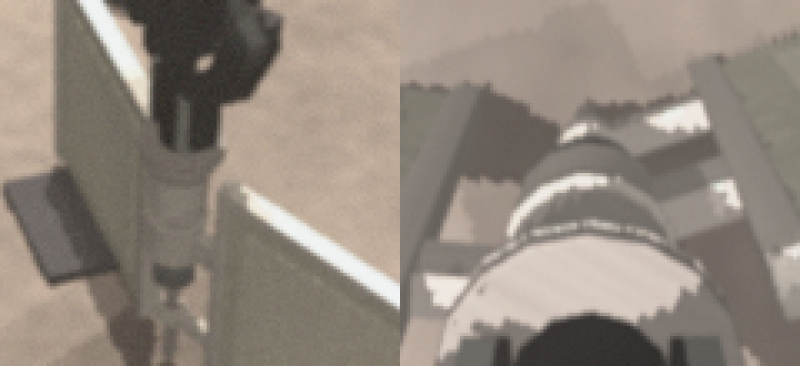

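apply_moves --moves '[[[0, 0, -0.04], [0, 0, 0], -1], [[0, 0, -0.04], [0, 0, 0], 0.2], [[0, 0, -0.04], [0, 0, 0], 0.2], [[0, 0, -0.04], [0, 0, 0], 0.2], [[0, 0, -0.04], [0, 0, 0], 0.2], [[0, 0, -0.04], [0, 0, 0], 0.2], [[0, 0, -0.4], [0, 0, 0], 0.2], [[0, 0, -1.0], [0, 0, 0], 0.2], [[0, 0, -1.8], [0, 0, 0], 0.2], [[0, 0, -2.6], [0, 0, 0], 0.2], [[0, 0, -3.4], [0, 0, 0], 0.2], [[0, 0, -4.0], [0, 0, 0], 0.2], [[0, 0, -4.0], [0, 0, 0], 0.2], [[0, 0, -4.0], [0, 0, 0], 0.2]]'

```text
t: 15.18
eef_pos: [0.5185, 0.1817, 0.3344]
tool_rot: [0.0, 0.824, -0.566, -0.0]
contact_force: [-0.1, 0.5, 0.1]
gripper_width: 0.597
```

```bash
python3 shot.py 10 wrist side
```

```text
15.225 [0.5184 0.1817 0.3341] [[ 0.3596 -0.9331 -0.0013]
 [-0.9331 -0.3596 -0.0005]
 [ 0.      0.0014 -1.    ]] [-0.8402 -0.1619  0.0282] 0.6030172709248768
0.0726
```

View pics/side10.png

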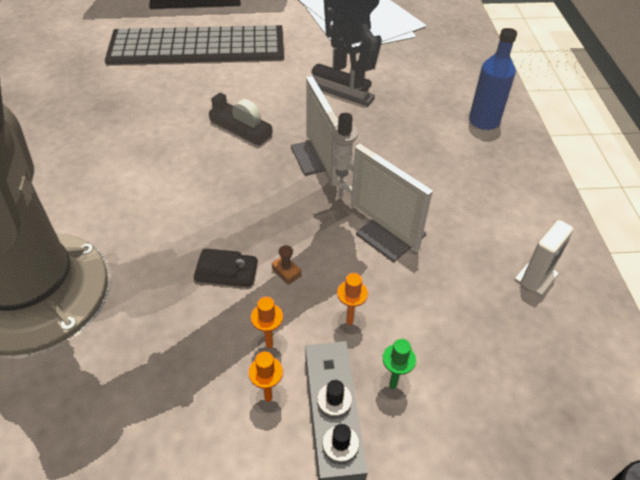

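View pics/wrist10.png

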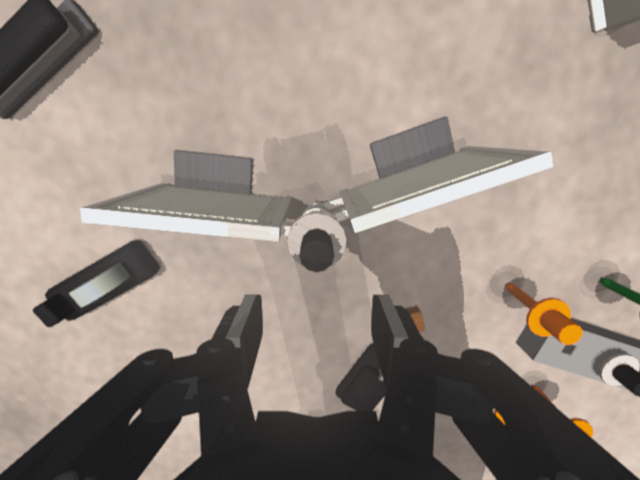

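Run:
```python
import cv2
from h import *
w=np.load("w10.npz")
def p(x):
    q=w["K"]@(w["R"].T@(np.array(x)-w["e"])*[1,-1,-1]);return q[:2]/q[2]
a=cv2.imread("pics/side10.png"); b=cv2.imread("pics/wrist10.png")
b=cv2.resize(b[190:280,260:380],(480,360),interpolation=3); a=cv2.resize(a[100:190,305:395],(360,360),interpolation=3)
cv2.imwrite("pics/z13.png",cv2.hconcat([a,b]))
for z in (.192,.160,.155): print(z,(proj("side",np.array([.5187,.182,z]))-[305,100])*4,(p([.5187,.182,z])-[260,190])*4+[360,0])
```

```text
0.192 [161.7317934   61.67203814] [585.96205547 267.18385194]
0.16 [157.98547241 123.26108113] [586.12822897 209.31927741]
0.155 [157.41637268 132.61700859] [586.15070658 201.49217058]
```

View pics/z13.png

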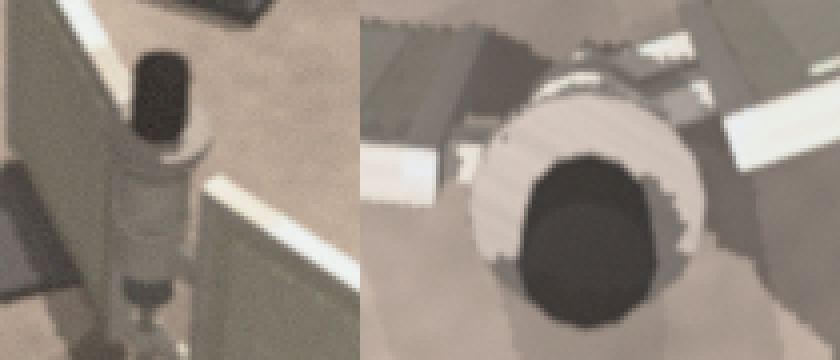

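Run:
```python
from station import *
print(hand_in())
```

```text
the job is handed in; nothing more can be done
None
```

The long pin is in the hinge with its collar on the rim. I let go of it and handed the job in at about 15 s on the robot's clock.

- **Pin:** I took it from the rack hole at (0.464, -0.185). The knob top measured 0.127 m high from three views, as it should. The short pins and the orange and green look-alikes were not touched and look unmoved in the side picture.
- **Seating:** The pin went down through both knuckles and past the stop. The collar met the rim at TCP height 0.2366 m against an expected 0.2365 m, and it held there when pressed to 15 N. I was still pressing down slightly when I opened the fingers.
- **After letting go:** The side and wrist views show the pin upright with no gap seen under the collar. The knob top is within about 1–2 pixels of where a fully seated pin should show, so the pictures alone would not reveal a gap under about 1 mm. The gripper was about 100 mm clear when I handed in.

**Checks that disagreed:** The cameras differed by up to about 4 mm on where the hinge mouth is. I used a middle value, which fitted within the bore's 6 mm of clearance. I felt a sideways force of about 6 N while pressing it home. The force reading never clearly showed the stop's 2–5 N resistance, so I judged that by depth and the pictures. The top camera was not used for the final check.

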